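Nip up the ring collar of a pressure filter cell

ROBOT

A 7-joint arm with a two-finger parallel gripper is mounted at the origin on the work surface. World frame = base frame: x ahead of the robot, y to its left, z up, the work surface at z = 0. Lengths are in m, angles in rad, forces in N, time in s.
With the tool pointing down it reaches from about 0.4 to 0.875 m from the base axis. Payload 19.3 kg.
Tool frame: the origin (TCP) lies at the very end of the fingers, on their centre line; the grasp point (between the pads) lies 19 mm behind it; z points along the fingers, y is the line along which they close (so a half turn about z gives the same grasp; the last joint's range is limited). The gripper opens to 85 mm and grips with 20 to 120 N. Pads are 22 mm wide; open, the fingers measure 114 mm over their backs; the gripper's body (76 mm by 85 mm) begins 54 mm behind the grasp point. The pads swing forward as they close: fully open they stand 13 mm farther back than shut.
Start: joints at [1.156, 0.521, -0.036, 1.599, 0.021, 1.021, -0.113], TCP at [0.211, -0.588, 0.231] pointing down, gripper open.
Joint ranges: [-2.91, 2.91], [-0.3, 2.13], [-1.5, 1.42], [0.17, 2.43], [-1.26, 4.41], [0.16, 1.93], [-2.52, 2.52]. Speed limits (rad/s): [1.89, 1.89, 2.39, 2.39, 3.01, 3.01, 3.01].

INTERFACE

Orientations are given as [roll, pitch, yaw] about the fixed x, y, z axes, in that order (R = Rz(yaw) Ry(pitch) Rx(roll)).
In Python, from workcell import monitor, optics, job_done gives the robot as it stands.
- The arm moves only by the shell command python3 -m handwheel 'ROWS' [FORCE]. ROWS is JSON, a list of rows, each an object of numbers: "dx", "dy", "dz": the shift along the tool's x, y, z in cm; "wx", "wy", "wz": the turn, a rotation vector about the tool's x, y, z in rad; "claw": the opening in per cent of the stroke, from 0 (shut) to 100 (fully open). A call has 1 to 8 rows; each row shifts and turns the commanded pose from where the row before left it, along the tool's axes as they then stand; what a row does not reach is not made up. A row lasts 1/8 s, in which the tool goes at most 62.5 mm and 10.7 degrees, less where a joint would pass 70% of its speed; a pose out of reach is approached as far as the arm can. A call with a gripper value outside its range is refused whole. The fingers move at their own pace and stop on an object; FORCE is the grip in N (left out, the last holds). Time passes only in rows, so rows that do not move let the fingers close. It gives the time, the measured TCP pose, the force, the opening and the grip force at its end, in the units of the state.
- monitor.observe(): the state, without advancing time (a new reading comes with each control period).
- optics.grab_frame(name): name is "scene" or "top"; returns a dict with "frame" (480x640x3 uint8, blue, green, red), "fovy" (degrees; the focal length in pixels is half the picture's height over the tangent of half this angle, whatever the lens; pixels are square), "cx", "cy" (the principal point, pixels), "R" (3x3) and "t" (3): a world point X has camera coordinates R X + t. Camera axes: x right, y down, z forward; pixel columns grow to the right and rows downward; lengths in m; the calibration is good to about 2 mm. A picture is of the moment at which its call begins. There is no depth.
- job_done(): hands the job in; it is judged then, once.
Trained networks look in the newest picture that a camera, given by its name, has taken for a name from the list of things; names that differ only in an ending like _2 or _b are one class to them, and where a whole thing is asked for, a point or a joint stands for the part that bears it (a point fixed in the world has none). Each returns a list of dicts, best first, with "p" (0 to 1); they miss things now and then, are a little off and sometimes report something else, mostly with a low value. They report only what shows in the picture. A call takes as long as a camera call. They do not tell look-alikes from the thing itself.
- optics.masks_of(name, camera): "region" (480x640 bool, what is visible of it) and "rect" ([left, top, width, height] in pixels, round what is visible of it).
The state is a dict: "clock": time; "qpos": joint angles; "qd": joint speeds; "joint_efforts": joint torques, N m; "position": TCP position; "tool_rot": TCP orientation; "force": force on the tool from outside, world axes, zero at the start; "moment": the same for the moment, N m; "grip_width": finger opening in m; "finger_force": force on a finger pad.
Only numpy, scipy, OpenCV 4.12 (cv2) and the standard library are available. Lean on these libraries where they do the work, as an engineer would, in place of code of your own. Each camera call takes 0.05 s, during which the arm holds its last target. There are 200 camera calls.

TASK

Take the steel bar from its white stand and, working gently and only with the bar in the sockets of the filter cell's ring collar, screw the collar clockwise (seen from above), moving the bar on to another socket when the blue guard stops it. Feel for the seal and stop when it takes about 9 newtons at the bar: the seal must be firmly nipped, never crushed. Then put the bar back upright, fully home in its stand, and leave the jar, the amber bottle and the red tray alone.

Things in the scene. Friction and masses are not known exactly. Their poses are not given: they have to be found in the camera images.
- cell: Fixed steel filter cell on a 150 mm square grey foot. Origin: centre of its underside, on the collar's vertical axis; z up. A blue C-shaped guard hides part of the collar; its open window spans 75 degrees either side of the cell's +x. An 11 mm radius stub stands on the axis, top 122 mm above the origin.
- guard_mid (a point): Middle of the guard plate's top, on the cell's -x side, 51 mm from the axis, 117.5 mm above the bench; axes as the cell's. The plate is 4 mm thick, 34 to 69 mm from the axis. No upright bar passes it: in a socket, the bar's centre can travel only within 61 degrees either side of the cell's +x.
- collar_top (a point): Ring collar, bright metal, 126 mm diameter. Point on its axis at its top face, 110 mm above the bench (thin outer rim 1.5 mm higher). 8 square vertical sockets, 13 mm wide, 24 mm deep, centred 45 mm from the axis every 45 degrees; the point's x axis points at one and turns with the collar; z up. Height constant. It tightens clockwise seen from above.
- collar: The same collar, origin on the axis at its underside. Turning, it drags with 0.13 N m (3 N at the bar). 117 to 186 degrees on from the start, at an angle not seen, it meets the seal: the push at the bar steps to about 5 N, then rises about 0.7 N per mm of bar travel. Push slowly: 9 N (7.5 to 12) sideways at the bar nips the seal; from 15 N on it may be crushed. It stays where left.
- seal (a joint): Squeeze of the hidden seal, m; 0 = not yet touched. About 0.0004 at a 9 N push; good from 0.0002 to 0.001, crushed above 0.0012. The reading's noise is of the same size, so go by feel.
- bar_mid (a point): Centre of the bar, 53 mm above its foot; z up along it. Steel, 106 mm long, about 0.2 kg: square shank 18 by 18 by 86 mm with a red top, faces square to its x and y; below it a round pin, 10 mm diameter, 20 mm long, tapered tip. Fully in a socket or the stand, the shank's shoulder rests on the top face. Starts upright in the stand. A tight grip keeps it from tilting.
- bar: The same bar, origin at the foot of its pin.
- stand_hole (a point): Mouth of the square hole (13 mm wide, 26 mm deep) of the fixed white stand, a block 75 by 75 by 40 mm; at the centre of its top face, 40 mm above the bench; z up.
- jar: Bystander: white jar, grey cap, 72 mm diameter, 100 mm tall; origin at the centre of its underside. Jar and stand may change sides.
- amber: Bystander: small amber bottle, black cap, 44 mm diameter, 85 mm tall; origin at the centre of its underside.
- tray: Bystander: red open tray of small vials, 100 by 160 by 30 mm; origin at the centre of its underside.
There are look-alikes about, which are no part of the job. Of the things shaped like the bar, the bare steel one is meant.

How it is judged:
On the way, in this order (a step that is already met when the one before it is completed fails the run):
1. the bar's pin is in a socket of the collar (z of bar_mid in the frame of collar_top below 0.041 m and horizontal distance between bar_mid and collar_top below 0.055 m), for 0.2 s.
2. the seal is nipped with the bar in a socket (value of joint seal above 0.0002 m and z of bar_mid in the frame of collar_top below 0.041 m and horizontal distance between bar_mid and collar_top below 0.06 m), for 0.1 s.
At the end, for the whole second after the job is handed in: The seal is squeezed by 0.18 to 1.2 mm (a push of about 7 to 15 N at the bar), and the bar stands fully down in its stand again (its middle within 8 mm of the hole's axis and at most 37 mm above the stand's top, within 7 degrees of upright), at rest (value of joint seal between 0.00018 and 0.0012 m and horizontal distance between bar_mid and stand_hole below 0.008 m and z of bar_mid in the frame of stand_hole below 0.037 m and angle between bar_mid's own z axis and vertical below 0.12 rad and linear speed of bar below 0.02 m/s); the robot touches nothing.
It fails at once if the seal is crushed: squeezed beyond 1.2 mm (over about 15 N at the bar) (value of joint seal above 0.0012 m).
It fails at once if the bar is forced on the collar with more than 40 N (contact force between bar and collar above 40 N).
It fails at once if the collar is turned with the fingers instead of the bar (contact force between the fingers and collar above 4 N).
It fails at once if jar, amber bottle or tray pushed more than 20 mm (distance of any of jar, amber, tray from where it was at the start of the episode above 0.02 m).
It also fails if it takes over 64 s, if anything falls off the work surface, if the arm or the gripper's body presses on something with over 40 N, if the wrist force passes 120 N, or if a joint passes its speed limit or range.

## Working session

There is one attempt and no reset: what is moved stays moved. The work goes in short steps, Python scripts to look and compute and a shell command to move; the robot and the scene stay as the last step left them, time stands still between calls to the robot, and variables do not carry over. Pictures are saved under pics/ and viewed, at most 10 in all, crops included, and the job is handed in when it is done.

```bash
mkdir -p pics
cat > h.py <<'E'
import numpy as np,cv2
from workcell import monitor,optics,job_done
def ray(f,u,v):
    fl=240/np.tan(np.radians(f["fovy"])/2);R=np.array(f["R"]);t=np.array(f["t"])
    return -R.T@t, R.T@np.array([(u-f["cx"])/fl,(v-f["cy"])/fl,1])
def at(f,u,v,z):
    c,d=ray(f,u,v); return c+d*(z-c[2])/d[2]
def px(f,X):
    fl=240/np.tan(np.radians(f["fovy"])/2); c=np.array(f["R"])@X+np.array(f["t"]); return c[0]/c[2]*fl+f["cx"],c[1]/c[2]*fl+f["cy"]
E
python3 - <<'E'
from h import *
print(monitor.observe())
for n in("scene","top"):
    f=optics.grab_frame(n);cv2.imwrite(f"pics/{n}1.png",f["frame"])
    print(n,f["fovy"],f["cx"],f["cy"],ray(f,320,240))
    for k in("cell","bar","collar","stand_hole","jar","amber","tray"):
        try:
            for m in optics.masks_of(k,n): print(k,round(m["p"],2),m["rect"])
        except Exception as e: print(k,e)
E
```

```text
{'clock': 0.0, 'qpos': array([ 1.15578309,  0.52202648, -0.03632006,  1.59995401,  0.02116156,
        1.02113174, -0.11278268]), 'qd': array([ 1.71369669e-04, -4.72789692e-04, -3.93272048e-05,  7.19208864e-04,
       -1.12060151e-03,  3.00400897e-04,  3.93733485e-04]), 'joint_efforts': array([-9.26288594e-04, -9.27100253e+01,  1.97989918e+00, -3.69930553e+01,
        1.80180359e-02,  8.09068879e-03,  2.22824161e-05]), 'position': array([ 0.21112578, -0.58791686,  0.23073738]), 'tool_rot': array([-3.14045752e+00,  5.20631929e-05,  3.44793169e-01]), 'force': array([ 0.20292239, -0.10139687, -0.03484527]), 'moment': array([ 0.03406531, -0.00378504,  0.03194257]), 'finger_force': 0.0, 'grip_width': 0.08555280536911372}
scene 46.92930674453488 314.7426250452635 248.43019904056482 (array([ 1.0345011 , -0.52554917,  0.62873252]), array([-0.50016178,  0.61914024, -0.605662  ]))
cell 0.81 [218.8, 211.3, 119.6, 127.6]
bar 0.9 [381.2, 173.5, 20.0, 51.7]
bar 0.71 [348.0, 149.9, 14.6, 41.9]
bar 0.69 [316.8, 143.7, 10.8, 47.5]
collar 0.76 [248.0, 222.2, 67.9, 55.6]
stand_hole 0.7 [329.5, 177.8, 52.9, 42.9]
stand_hole 0.38 [348.6, 145.8, 14.7, 50.8]
jar 0.71 [146.0, 276.6, 56.5, 80.1]
amber 0.73 [441.4, 237.1, 30.9, 49.6]
tray 0.85 [219.5, 358.6, 139.7, 119.0]
tray 0.29 [148.6, 274.9, 52.8, 80.8]
top 44.03736940785562 327.95105053492296 238.21347172196974 (array([0.5180527 , 0.0032459 , 1.25505258]), array([ 0.04847517,  0.02206425, -0.99867507]))
cell 0.66 [314.9, 210.4, 78.9, 81.1]
bar 0.78 [214.8, 296.5, 37.7, 29.2]
bar 0.74 [213.5, 216.6, 14.4, 22.8]
bar 0.68 [203.7, 275.9, 16.3, 12.9]
collar 0.78 [327.2, 219.2, 59.4, 42.0]
collar 0.39 [192.9, 259.0, 45.2, 43.8]
stand_hole 0.83 [196.0, 260.1, 41.9, 42.1]
jar 0.64 [422.8, 249.2, 43.5, 37.3]
jar 0.53 [395.1, 130.9, 84.8, 54.0]
jar 0.27 [232.8, 140.0, 24.1, 28.5]
amber 0.86 [232.8, 140.3, 20.9, 24.9]
tray 0.73 [394.2, 127.8, 84.1, 59.5]
```

View pics/top1.png

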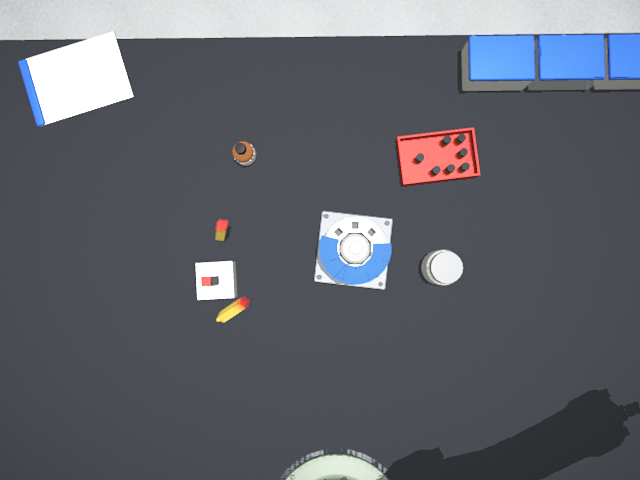

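View pics/scene1.png

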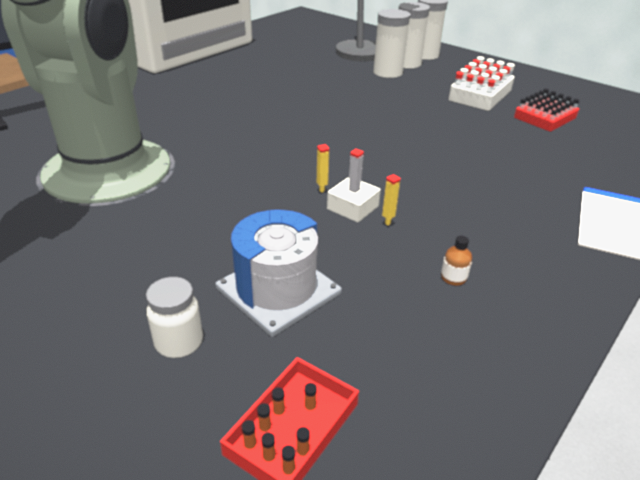

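The top view shows the bar in the stand at (210,281), the cell at (355,248) with its window facing up (+x) and sockets at (339,232), (355,225) and (372,232). Yellow look-alikes are at (222,230) and (233,310). In the scene view the bar is at (356,170).

Run:
```python
from h import *
f=optics.grab_frame("top");s=optics.grab_frame("scene")
a=cv2.resize(f["frame"][205:300,310:400],None,fx=6,fy=6,interpolation=cv2.INTER_CUBIC)
b=cv2.resize(f["frame"][215:325,190:255],None,fx=5.18,fy=5.18,interpolation=cv2.INTER_CUBIC)[:570]
im=np.hstack([a[:565],b[:565,:259]]) if 0 else None
b=cv2.resize(f["frame"][210:330,190:255],None,fx=4,fy=4,interpolation=cv2.INTER_CUBIC)
c=np.zeros((570,800,3),np.uint8);c[:570,:540]=a;c[:480,540:800]=b;cv2.imwrite("pics/crop1.png",c)
for z in(0,.04): print("stand mask ctr",at(f,215.5,280.8,z))
m=optics.masks_of("stand_hole","top")[0]["region"]
print("stand",cv2.minAreaRect(np.argwhere(m)[:,::-1].astype(np.float32)))
g=f["frame"].astype(int)
red=(g[:,:,2]>150)&(g[:,:,1]<80)&(g[:,:,0]<80)
n,l,st,ce=cv2.connectedComponentsWithStats(red.astype(np.uint8))
for i in range(1,n):
    if st[i,4]>15: print("red top",st[i],ce[i])
g=s["frame"].astype(int)
red=(g[:,:,2]>150)&(g[:,:,1]<80)&(g[:,:,0]<80)
n,l,st,ce=cv2.connectedComponentsWithStats(red.astype(np.uint8))
for i in range(1,n):
    if st[i,4]>15: print("red scene",st[i],ce[i])
m=optics.masks_of("cell","top")[0]["region"]
print("cell",cv2.minAreaRect(np.argwhere(m)[:,::-1].astype(np.float32)))
for p in [(321,212),(392,218),(386,289),(315,282)]: print(at(f,*p,0.0))
```

```text
stand mask ctr [0.49440397 0.2524554  0.        ]
stand mask ctr [0.49515768 0.2445128  0.04      ]
stand ((215.29537963867188, 280.31689453125), (36.72114944458008, 40.16029739379883), 86.8201675415039)
red top [467 133   6  28  42] [470.16666667 145.78571429]
red top [439 140   6   8  16] [440.5625 144.1875]
red scene [456  73   6   5  24] [458.625  75.125]
red scene [467  76   5   5  21] [469.33333333  77.95238095]
red scene [478  79   5   4  19] [480.10526316  80.42105263]
red scene [489  81   5   5  22] [491.09090909  82.90909091]
red scene [515 108  64  23 566] [544.19257951 119.01766784]
red scene [350 152  14   5  31] [356.22580645 154.25806452]
red scene [311 216  10   8  47] [316.65957447 218.57446809]
red scene [396 255  11   7  71] [401.14084507 257.97183099]
red scene [ 225  361  129   86 1525] [293.14885246 393.54295082]
red scene [292 392  67  88 753] [325.86454183 439.01328021]
red scene [296 427  15  26  64] [304.265625 437.453125]
red scene [261 432  17  28  74] [270.14864865 443.54054054]
red scene [220 442  57  38 600] [245.125 463.44 ]
red scene [281 445  17  27  75] [290.10666667 454.45333333]
cell ((353.5050964355469, 250.2064971923828), (73.60997772216797, 71.56526947021484), 6.709836959838867)
[0.63845916 0.028444   0.        ]
[ 0.62443363 -0.12195523  0.        ]
[ 0.47452544 -0.10736784  0.        ]
[0.49033163 0.04213376 0.        ]
```

View pics/crop1.png

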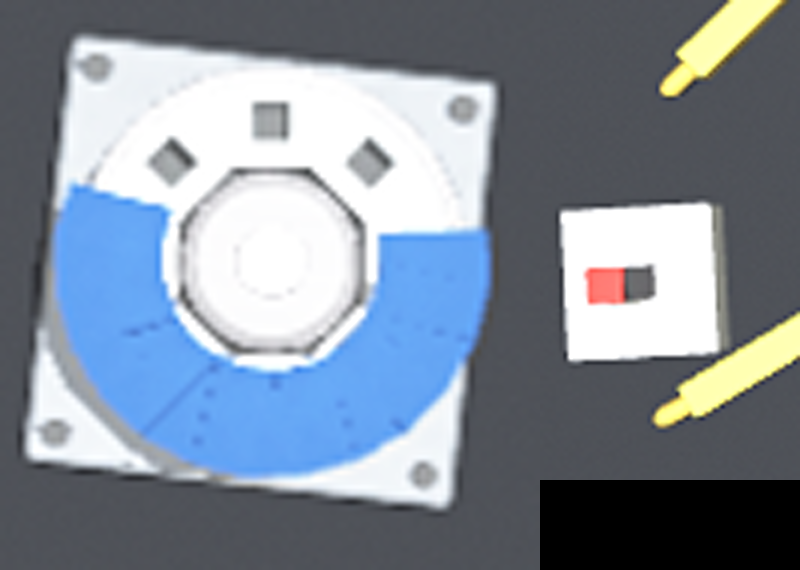

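Run:
```python
from h import *
f=optics.grab_frame("top")
C=lambda u,v:(190+(u-540)/4,210+v/4)
D=lambda u,v:(310+u/6,205+v/6)
P=[at(f,*C(*p),.04)[:2] for p in [(562,211),(712,203),(720,353),(568,360)]]
print("stand",np.mean(P,0),[np.degrees(np.arctan2(*(P[i]-P[(i+1)%4])[::-1])) for i in range(4)],[np.linalg.norm(P[i]-P[(i+1)%4]) for i in range(4)])
print("bar top",at(f,*C(605,285),.126)); 
Q=[at(f,*C(*p),.126)[:2] for p in [(586,268),(624,267),(626,303),(588,304)]]
print(np.mean(Q,0),[np.degrees(np.arctan2(*(Q[i]-Q[(i+1)%4])[::-1])) for i in range(4)])
P=[at(f,*D(*p),.008)[:2] for p in [(75,38),(495,82),(447,508),(28,460)]]
print("cell",np.mean(P,0),[np.degrees(np.arctan2(*(P[i]-P[(i+1)%4])[::-1])) for i in range(4)],[np.linalg.norm(P[i]-P[(i+1)%4]) for i in range(4)])
S=[at(f,*D(*p),.11)[:2] for p in [(172,162),(270,121),(370,162)]]
# sockets on circle r=45
A=.5*(S[0]+S[2]); d=S[1]-S[0]+S[1]-S[2]; d/=np.linalg.norm(d); c=np.mean([S[1]-.045*d, A-.045*np.cos(np.pi/4)*d],0)
print("sockets",S,"centre",c,"stub",at(f,*D(270,260),.122),"yaw",np.degrees(np.arctan2(d[1],d[0])))
for s in S: print(np.linalg.norm(s-c),np.degrees(np.arctan2(*(s-c)[::-1])))
```

```text
stand [0.49596517 0.24529413] [np.float64(92.6091397300002), np.float64(3.097145702466023), np.float64(-87.7823518976764), np.float64(-177.4630298495777)] [np.float64(0.07706294159736503), np.float64(0.07668979330647002), np.float64(0.07781386603220757), np.float64(0.07615538818279247)]
bar top [0.49605399 0.24505369 0.126     ]
[0.49581671 0.24457747] [np.float64(91.07735130291357), np.float64(3.3386334954125436), np.float64(-88.91598857648891), np.float64(-176.61380222143939)]
cell [ 0.55651507 -0.03950231] [np.float64(83.51737567294929), np.float64(-7.151187274642186), np.float64(-96.93762703100589), np.float64(173.2614446192195)] [np.float64(0.14824780574433608), np.float64(0.15007163498800238), np.float64(0.14716644073305524), np.float64(0.14889422400323682)]
sockets [array([ 0.58882525, -0.00764528]), array([ 0.60180566, -0.03933207]), array([ 0.5883093 , -0.07138529])] centre [ 0.55678024 -0.03995522] stub [ 0.55658819 -0.03844809  0.122     ] yaw 0.7929188719027592
0.04550620302156649 45.23586469305626
0.0450297250721099 0.7929188719027604
0.04451888794318693 -44.90991608019747
```

```bash
python3 -m handwheel '[{"wz":0.15,"dx":3,"dy":-2,"claw":100},{"wz":0.15,"dx":4.5,"dy":-1.5},{"dx":5,"dy":-3},{"dx":5,"dy":-3},{"dx":5,"dy":-3},{"dx":5,"dy":-3},{"dx":4,"dy":-4},{"dx":3,"dy":-5}]' 80
```

```text
schema error: expected keys dx, dy, dz, wx, wy, wz, claw
```

```bash
python3 -m handwheel '[{"dx":0,"dy":-6},{"dx":0,"dy":-6},{"dx":0,"dy":-6},{"dx":0,"dy":-6},{"dx":0,"dy":-6}]'
```

```text
schema error: expected keys dx, dy, dz, wx, wy, wz, claw
```

```bash
python3 -m handwheel '[{"dx":3,"dy":-2,"dz":0,"wx":0,"wy":0,"wz":0.15,"claw":100},{"dx":4.5,"dy":-1.5,"dz":0,"wx":0,"wy":0,"wz":0.15,"claw":100},{"dx":5,"dy":-3,"dz":0,"wx":0,"wy":0,"wz":0,"claw":100},{"dx":5,"dy":-3,"dz":0,"wx":0,"wy":0,"wz":0,"claw":100},{"dx":5,"dy":-3,"dz":0,"wx":0,"wy":0,"wz":0,"claw":100},{"dx":5,"dy":-3,"dz":0,"wx":0,"wy":0,"wz":0,"claw":100},{"dx":4,"dy":-4,"dz":0,"wx":0,"wy":0,"wz":0,"claw":100},{"dx":3,"dy":-5,"dz":0,"wx":0,"wy":0,"wz":0,"claw":100}]' 80
```

```text
clock: 2.05
position: [0.5356, -0.3126, 0.231]
tool_rot: [3.142, -0.0, 0.045]
force: [0.1, -0.1, 0.3]
grip_width: 0.0853
finger_force: 0.0
```

```bash
python3 -m handwheel '[{"dx":0,"dy":-6,"dz":0,"wx":0,"wy":0,"wz":0,"claw":100},{"dx":0,"dy":-6,"dz":0,"wx":0,"wy":0,"wz":0,"claw":100},{"dx":0,"dy":-6,"dz":0,"wx":0,"wy":0,"wz":0,"claw":100},{"dx":0,"dy":-6,"dz":0,"wx":0,"wy":0,"wz":0,"claw":100},{"dx":0,"dy":-6,"dz":0,"wx":0,"wy":0,"wz":0,"claw":100}]'
```

```text
clock: 2.68
position: [0.5206, -0.0124, 0.2316]
tool_rot: [3.142, -0.001, 0.045]
force: [1.4, 0.8, -0.1]
grip_width: 0.0858
finger_force: 0.0
```

```bash
python3 -m handwheel '[{"dx":-0.3,"dy":-5.2,"dz":0,"wx":0,"wy":0,"wz":0,"claw":100},{"dx":-0.3,"dy":-5.2,"dz":0,"wx":0,"wy":0,"wz":0,"claw":100},{"dx":-0.3,"dy":-5.2,"dz":0,"wx":0,"wy":0,"wz":0,"claw":100},{"dx":-0.3,"dy":-5.2,"dz":0,"wx":0,"wy":0,"wz":0,"claw":100},{"dx":-0.1,"dy":-5,"dz":0,"wx":0,"wy":0,"wz":0,"claw":100},{"dx":0,"dy":0,"dz":2,"wx":0,"wy":0,"wz":0,"claw":100}]'
python3 - <<'E'
from h import *
f=optics.grab_frame("top");s=optics.grab_frame("scene")
print(monitor.observe()["position"])
a=cv2.resize(f["frame"][200:340,170:290],None,fx=3,fy=3,interpolation=cv2.INTER_CUBIC)
b=cv2.resize(s["frame"][80:240,300:440],None,fx=3,fy=3)[:420]
cv2.imwrite("pics/c2.png",np.hstack([a,b]))
E
```

```text
clock: 3.42
position: [0.4959, 0.2475, 0.212]
tool_rot: [-3.139, -0.002, 0.05]
force: [1.2, -1.0, -0.2]
grip_width: 0.0856
finger_force: 0.0
[0.49537693 0.24303358 0.20977542]
```

View pics/c2.png

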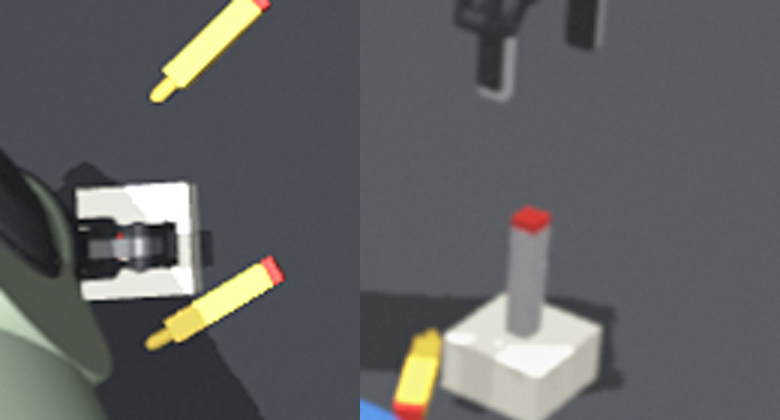

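The gripper is centred over the bar (left panel, at (120,240)), the bar stands upright in the stand, and both yellow look-alikes lie flat. I descend and grip.

```bash
python3 -m handwheel '[{"dx":0,"dy":-0.1,"dz":5,"wx":0,"wy":0,"wz":0,"claw":100},{"dx":0,"dy":0,"dz":5,"wx":0,"wy":0,"wz":0,"claw":100},{"dx":0,"dy":0,"dz":3,"wx":0,"wy":0,"wz":0,"claw":100},{"dx":0,"dy":0,"dz":1,"wx":0,"wy":0,"wz":0,"claw":100},{"dx":0,"dy":0,"dz":0,"wx":0,"wy":0,"wz":0,"claw":100}]' 80; python3 -m handwheel '[{"dx":0,"dy":0,"dz":0,"wx":0,"wy":0,"wz":0,"claw":0},{"dx":0,"dy":0,"dz":0,"wx":0,"wy":0,"wz":0,"claw":0},{"dx":0,"dy":0,"dz":0,"wx":0,"wy":0,"wz":0,"claw":0},{"dx":0,"dy":0,"dz":0,"wx":0,"wy":0,"wz":0,"claw":0},{"dx":0,"dy":0,"dz":0,"wx":0,"wy":0,"wz":0,"claw":0},{"dx":0,"dy":0,"dz":0,"wx":0,"wy":0,"wz":0,"claw":0}]' 80
```

```text
clock: 4.15
position: [0.4967, 0.2437, 0.0719]
tool_rot: [3.142, -0.0, 0.044]
force: [0.2, 0.5, -0.1]
grip_width: 0.0852
finger_force: 0.0
clock: 4.9
position: [0.4964, 0.244, 0.0715]
tool_rot: [-3.141, -0.0, 0.045]
force: [-0.6, 1.0, 6.0]
grip_width: 0.017
finger_force: 78.6
```

```bash
python3 -m handwheel '[{"dx":0,"dy":0,"dz":-2,"wx":0,"wy":0,"wz":0,"claw":0},{"dx":0,"dy":0,"dz":-5,"wx":0,"wy":0,"wz":0,"claw":0},{"dx":0,"dy":0,"dz":-6,"wx":0,"wy":0,"wz":0,"claw":0},{"dx":1.6,"dy":5.1,"dz":0,"wx":0,"wy":0,"wz":0,"claw":0},{"dx":1.6,"dy":5.1,"dz":0,"wx":0,"wy":0,"wz":0,"claw":0},{"dx":1.6,"dy":5.1,"dz":0,"wx":0,"wy":0,"wz":0,"claw":0},{"dx":1.6,"dy":5.1,"dz":0,"wx":0,"wy":0,"wz":0,"claw":0},{"dx":1.6,"dy":5.1,"dz":0,"wx":0,"wy":0,"wz":0,"claw":0}]'; python3 -m handwheel '[{"dx":0,"dy":0,"dz":0.5,"wx":0,"wy":0,"wz":0,"claw":0},{"dx":0,"dy":0,"dz":0.5,"wx":0,"wy":0,"wz":0,"claw":0},{"dx":0,"dy":0,"dz":0,"wx":0,"wy":0,"wz":0,"claw":0}]'
python3 - <<'E'
from h import *
s=optics.grab_frame("scene")
o=monitor.observe();print(o["position"],o["tool_rot"],o["force"])
x0,y0=210,110
b=cv2.resize(s["frame"][y0:y0+150,x0:x0+150],None,fx=4,fy=4,interpolation=cv2.INTER_CUBIC)
p=o["position"]
for X,c in [((.5884,-.0077,.110),(0,0,255)),((p[0],p[1],p[2]-.0315),(0,255,0)),((p[0],p[1],p[2]-.0515),(255,0,255)),((.5567+.045,-.0397,.11),(0,0,255))]:
    u,v=px(s,np.array(X));print(X,u,v);cv2.circle(b,(int((u-x0)*4),int((v-y0)*4)),2,c,-1)
cv2.imwrite("pics/c3.png",b)
E
```

```text
clock: 5.9
position: [0.5878, -0.009, 0.2011]
tool_rot: [-3.142, 0.0, 0.045]
force: [1.0, 1.2, -1.9]
grip_width: 0.017
finger_force: 78.7
clock: 6.28
position: [0.5871, -0.006, 0.1908]
tool_rot: [-3.141, 0.001, 0.046]
force: [0.3, -0.4, -1.3]
grip_width: 0.0167
finger_force: 78.8
[ 0.58731472 -0.00615322  0.19114252] [-3.14130515e+00  5.24617918e-04  4.63668104e-02] [-0.36956232  0.75762201 -1.82679684]
(0.5884, -0.0077, 0.11) 306.1030584097529 238.9948286136985
(np.float64(0.5873147152452469), np.float64(-0.006153215571376512), np.float64(0.15964251960677206)) 306.5415999942703 211.85080055095588
(np.float64(0.5873147152452469), np.float64(-0.006153215571376512), np.float64(0.13964251960677207)) 306.414158593428 222.72423533041334
(0.6017, -0.0397, 0.11) 298.7649610651852 252.14196949116615
```

View pics/c3.png

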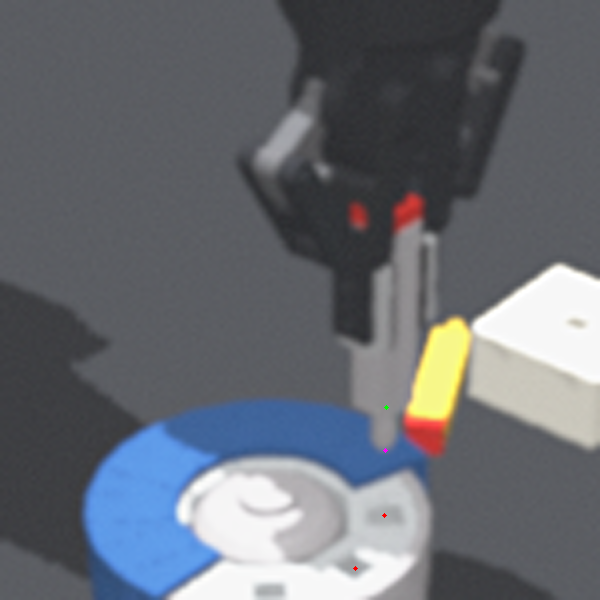

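The picture shows the pin tip at (382,450), just where projected, and the predicted socket points lie on the sockets. I shift slightly and lower.

```bash
python3 -m handwheel '[{"dx":0.1,"dy":0.15,"dz":0.5,"wx":0,"wy":0,"wz":0,"claw":0},{"dx":0,"dy":0,"dz":1.2,"wx":0,"wy":0,"wz":0,"claw":0},{"dx":0,"dy":0,"dz":0.6,"wx":0,"wy":0,"wz":0,"claw":0},{"dx":0,"dy":0,"dz":0.4,"wx":0,"wy":0,"wz":0,"claw":0},{"dx":0,"dy":0,"dz":0.4,"wx":0,"wy":0,"wz":0,"claw":0},{"dx":0,"dy":0,"dz":0,"wx":0,"wy":0,"wz":0,"claw":0}]'
```

```text
clock: 7.08
position: [0.5886, -0.0087, 0.1601]
tool_rot: [-3.142, 0.0, 0.045]
force: [0.0, 0.7, -1.8]
grip_width: 0.017
finger_force: 78.8
```

```bash
python3 -m handwheel '[{"dx":0,"dy":0,"dz":0.3,"wx":0,"wy":0,"wz":0,"claw":0},{"dx":0,"dy":0,"dz":0.3,"wx":0,"wy":0,"wz":0,"claw":0},{"dx":0,"dy":0,"dz":0.2,"wx":0,"wy":0,"wz":0,"claw":0}]'; python3 -m handwheel '[{"dx":0,"dy":0,"dz":0.4,"wx":0,"wy":0,"wz":0,"claw":0},{"dx":0,"dy":0,"dz":0.4,"wx":0,"wy":0,"wz":0,"claw":0},{"dx":0,"dy":0,"dz":0,"wx":0,"wy":0,"wz":0,"claw":0}]'
```

```text
clock: 7.45
position: [0.5886, -0.0087, 0.1521]
tool_rot: [-3.142, 0.0, 0.045]
force: [0.2, -0.3, -2.1]
grip_width: 0.017
finger_force: 78.8
clock: 7.82
position: [0.5885, -0.0087, 0.1439]
tool_rot: [-3.142, 0.001, 0.045]
force: [0.0, -0.3, -1.2]
grip_width: 0.0172
finger_force: 78.8
```

```bash
cat > arc.py <<'E'
import numpy as np,sys
a0,a1,n=map(float,sys.argv[1:4]);x,y=map(float,sys.argv[4:6])
c=np.array([.5567,-.0397]);a=np.radians(np.linspace(a0,a1,int(n)+1))
p=c+.045*np.c_[np.cos(a),np.sin(a)];p[0]=(x,y)
w=.045;T=np.array([[np.cos(w),np.sin(w)],[np.sin(w),-np.cos(w)]])
q=(p-p[0])@T.T*100; print(np.diff(np.round(q,2),axis=0).round(2).tolist())
E
python3 arc.py 44.3 -60 16 .5885 -.0087
```

```text
[[0.36, 0.36], [0.27, 0.43], [0.22, 0.47], [0.17, 0.48], [0.11, 0.5], [0.05, 0.51], [-0.01, 0.51], [-0.06, 0.51], [-0.12, 0.5], [-0.18, 0.48], [-0.23, 0.45], [-0.28, 0.43], [-0.33, 0.39], [-0.37, 0.36], [-0.4, 0.31], [-0.44, 0.26]]
```

```bash
python3 -m handwheel '[{"dx":0.36,"dy":0.36,"dz":0,"wx":0,"wy":0,"wz":0,"claw":0},{"dx":0.27,"dy":0.43,"dz":0,"wx":0,"wy":0,"wz":0,"claw":0},{"dx":0.22,"dy":0.47,"dz":0,"wx":0,"wy":0,"wz":0,"claw":0},{"dx":0.17,"dy":0.48,"dz":0,"wx":0,"wy":0,"wz":0,"claw":0}]'; python3 -m handwheel '[{"dx":0.11,"dy":0.5,"dz":0,"wx":0,"wy":0,"wz":0,"claw":0},{"dx":0.05,"dy":0.51,"dz":0,"wx":0,"wy":0,"wz":0,"claw":0},{"dx":-0.01,"dy":0.51,"dz":0,"wx":0,"wy":0,"wz":0,"claw":0},{"dx":-0.06,"dy":0.51,"dz":0,"wx":0,"wy":0,"wz":0,"claw":0}]'
```

```text
clock: 8.32
position: [0.5997, -0.0259, 0.1443]
tool_rot: [-3.141, 0.0, 0.045]
force: [-3.9, 2.4, -2.2]
grip_width: 0.017
finger_force: 78.8
clock: 8.82
position: [0.6016, -0.0461, 0.1444]
tool_rot: [-3.141, -0.0, 0.045]
force: [-2.0, 4.3, -2.3]
grip_width: 0.0171
finger_force: 78.7
```

```bash
python3 -m handwheel '[{"dx":-0.12,"dy":0.5,"dz":0,"wx":0,"wy":0,"wz":0,"claw":0},{"dx":-0.18,"dy":0.48,"dz":0,"wx":0,"wy":0,"wz":0,"claw":0},{"dx":-0.23,"dy":0.45,"dz":0,"wx":0,"wy":0,"wz":0,"claw":0},{"dx":-0.28,"dy":0.43,"dz":0,"wx":0,"wy":0,"wz":0,"claw":0}]'; python3 -m handwheel '[{"dx":-0.33,"dy":0.39,"dz":0,"wx":0,"wy":0,"wz":0,"claw":0},{"dx":-0.37,"dy":0.36,"dz":0,"wx":0,"wy":0,"wz":0,"claw":0},{"dx":-0.4,"dy":0.31,"dz":0,"wx":0,"wy":0,"wz":0,"claw":0}]';python3 -m handwheel '[{"dx":-0.44,"dy":0.26,"dz":0,"wx":0,"wy":0,"wz":0,"claw":0},{"dx":0,"dy":0,"dz":0,"wx":0,"wy":0,"wz":0,"claw":0}]'
```

```text
clock: 9.32
position: [0.5942, -0.0651, 0.1444]
tool_rot: [-3.142, -0.0, 0.045]
force: [-0.1, 4.2, -1.6]
grip_width: 0.0175
finger_force: 78.7
clock: 9.7
position: [0.5836, -0.0762, 0.1444]
tool_rot: [3.142, -0.0, 0.045]
force: [1.4, 4.5, -1.4]
grip_width: 0.0173
finger_force: 78.7
clock: 9.95
position: [0.5791, -0.0794, 0.1444]
tool_rot: [3.141, 0.0, 0.044]
force: [-0.3, 0.1, -1.7]
grip_width: 0.0169
finger_force: 78.8
```

```bash
python3 -m handwheel '[{"dx":0,"dy":0,"dz":-1,"wx":0,"wy":0,"wz":0,"claw":0},{"dx":0,"dy":0,"dz":-2,"wx":0,"wy":0,"wz":0,"claw":0},{"dx":0.4,"dy":-1.4,"dz":-1.2,"wx":0,"wy":0,"wz":0,"claw":0},{"dx":0.9,"dy":-2.8,"dz":0,"wx":0,"wy":0,"wz":0,"claw":0},{"dx":0.6,"dy":-2,"dz":0,"wx":0,"wy":0,"wz":0,"claw":0},{"dx":0,"dy":0,"dz":0,"wx":0,"wy":0,"wz":0,"claw":0},{"dx":0,"dy":0,"dz":0,"wx":0,"wy":0,"wz":0,"claw":0}]'
python3 - <<'E'
from h import *
s=optics.grab_frame("scene")
o=monitor.observe();print(o["position"],o["force"])
x0,y0=230,190
b=cv2.resize(s["frame"][y0:y0+90,x0:x0+120],None,fx=6,fy=6,interpolation=cv2.INTER_CUBIC)
p=o["position"]
for a in (31.3,-13.7,-58.7):
    X=(.5567+.045*np.cos(np.radians(a)),-.0397+.045*np.sin(np.radians(a)),.11)
    u,v=px(s,np.array(X));cv2.circle(b,(int((u-x0)*6),int((v-y0)*6)),2,(0,0,255),-1);print((u-x0)*6,(v-y0)*6)
u,v=px(s,np.array([p[0],p[1],p[2]-.0515]));cv2.circle(b,(int((u-x0)*6),int((v-y0)*6)),2,(255,0,255),-1)
cv2.imwrite("pics/c4.png",b)
E
```

```text
clock: 10.82
position: [0.5954, -0.0162, 0.1861]
tool_rot: [3.141, 0.001, 0.045]
force: [0.2, -1.1, -2.2]
grip_width: 0.017
finger_force: 78.9
[ 0.595428   -0.01652567  0.18615555] [-1.17032831 -0.22044749 -0.96939314]
454.3177406546255 319.7784170224433
380.24089294554096 390.6097298329925
243.54524809656164 408.8357595271459
```

View pics/c4.png

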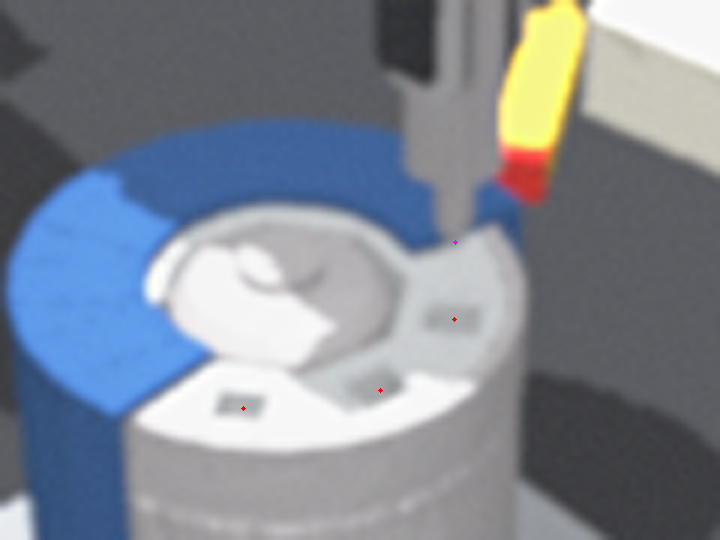

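The predicted points lie on the sockets at (453,319), (372,388) and (241,405), and the pin is above the first. I lower it in.

```bash
python3 -m handwheel '[{"dx":0,"dy":0,"dz":1.2,"wx":0,"wy":0,"wz":0,"claw":0},{"dx":0,"dy":0,"dz":0.8,"wx":0,"wy":0,"wz":0,"claw":0},{"dx":0,"dy":0,"dz":0.4,"wx":0,"wy":0,"wz":0,"claw":0},{"dx":0,"dy":0,"dz":0.3,"wx":0,"wy":0,"wz":0,"claw":0},{"dx":0,"dy":0,"dz":0.3,"wx":0,"wy":0,"wz":0,"claw":0}]'; python3 -m handwheel '[{"dx":0,"dy":0,"dz":0.4,"wx":0,"wy":0,"wz":0,"claw":0},{"dx":0,"dy":0,"dz":0.4,"wx":0,"wy":0,"wz":0,"claw":0},{"dx":0,"dy":0,"dz":0.4,"wx":0,"wy":0,"wz":0,"claw":0},{"dx":0,"dy":0,"dz":0,"wx":0,"wy":0,"wz":0,"claw":0}]'; python3 arc.py 31.3 -60 60 .5954 -.0164;  python3 -c "
from h import *
o=monitor.observe();print(o['position'],o['force'])"
```

```text
clock: 11.5
position: [0.5957, -0.0159, 0.1562]
tool_rot: [-3.142, -0.0, 0.045]
force: [-0.4, -0.4, -1.3]
grip_width: 0.0169
finger_force: 78.9
clock: 12.0
position: [0.5954, -0.0159, 0.1439]
tool_rot: [-3.142, 0.001, 0.045]
force: [-0.2, 0.8, -1.8]
grip_width: 0.0172
finger_force: 78.9
[[0.03, 0.1], [0.05, 0.1], [0.06, 0.11], [0.04, 0.11], [0.05, 0.11], [0.04, 0.11], [0.04, 0.12], [0.03, 0.11], [0.04, 0.12], [0.02, 0.11], [0.03, 0.12], [0.02, 0.12], [0.02, 0.11], [0.02, 0.12], [0.02, 0.12], [0.01, 0.12], [0.0, 0.12], [0.01, 0.12], [0.0, 0.12], [0.0, 0.12], [-0.01, 0.12], [-0.01, 0.12], [-0.01, 0.12], [-0.01, 0.11], [-0.02, 0.12], [-0.02, 0.12], [-0.03, 0.12], [-0.02, 0.11], [-0.03, 0.12], [-0.04, 0.11], [-0.03, 0.12], [-0.04, 0.11], [-0.04, 0.11], [-0.05, 0.11], [-0.05, 0.11], [-0.05, 0.11], [-0.05, 0.11], [-0.06, 0.1], [-0.06, 0.11], [-0.06, 0.1], [-0.07, 0.1], [-0.06, 0.1], [-0.07, 0.09], [-0.08, 0.1], [-0.07, 0.09], [-0.08, 0.09], [-0.08, 0.09], [-0.08, 0.09], [-0.09, 0.08], [-0.08, 0.08], [-0.09, 0.08], [-0.09, 0.08], [-0.1, 0.08], [-0.09, 0.07], [-0.1, 0.07], [-0.1, 0.07], [-0.1, 0.06], [-0.1, 0.06], [-0.1, 0.06], [-0.11, 0.06]]
[ 0.5954401  -0.0159122   0.14393631] [-0.24411155  0.79493926 -1.82083487]
```

```bash
python3 -m handwheel '[{"dx":0.08,"dy":0.2,"dz":0,"wx":0,"wy":0,"wz":0,"claw":0},{"dx":0.1,"dy":0.22,"dz":0,"wx":0,"wy":0,"wz":0,"claw":0},{"dx":0.09,"dy":0.22,"dz":0,"wx":0,"wy":0,"wz":0,"claw":0},{"dx":0.07,"dy":0.23,"dz":0,"wx":0,"wy":0,"wz":0,"claw":0}]';  python3 -m handwheel '[{"dx":0.04,"dy":0.12,"dz":0,"wx":0,"wy":0,"wz":0,"claw":0},{"dx":0.02,"dy":0.11,"dz":0,"wx":0,"wy":0,"wz":0,"claw":0},{"dx":0.03,"dy":0.12,"dz":0,"wx":0,"wy":0,"wz":0,"claw":0},{"dx":0.02,"dy":0.12,"dz":0,"wx":0,"wy":0,"wz":0,"claw":0}]'
```

```text
clock: 12.5
position: [0.5992, -0.0245, 0.1443]
tool_rot: [-3.141, 0.001, 0.045]
force: [-2.9, 3.1, -0.6]
grip_width: 0.0175
finger_force: 79.0
clock: 13.0
position: [0.6007, -0.0291, 0.1443]
tool_rot: [-3.142, 0.0, 0.045]
force: [-2.5, 2.8, -2.6]
grip_width: 0.0173
finger_force: 79.0
```

```bash
python3 -m handwheel '[{"dx":0.02,"dy":0.11,"dz":0,"wx":0,"wy":0,"wz":0,"claw":0},{"dx":0.02,"dy":0.12,"dz":0,"wx":0,"wy":0,"wz":0,"claw":0},{"dx":0.02,"dy":0.12,"dz":0,"wx":0,"wy":0,"wz":0,"claw":0},{"dx":0.01,"dy":0.12,"dz":0,"wx":0,"wy":0,"wz":0,"claw":0}]'
```

```text
clock: 13.5
position: [0.6016, -0.0339, 0.1443]
tool_rot: [-3.142, -0.0, 0.045]
force: [-3.2, 2.3, -1.8]
grip_width: 0.017
finger_force: 79.0
```

```bash
python3 -m handwheel '[{"dx":0,"dy":0.12,"dz":0,"wx":0,"wy":0,"wz":0,"claw":0},{"dx":0.01,"dy":0.12,"dz":0,"wx":0,"wy":0,"wz":0,"claw":0},{"dx":0,"dy":0.12,"dz":0,"wx":0,"wy":0,"wz":0,"claw":0}]'
```

```text
clock: 13.88
position: [0.6019, -0.0374, 0.1443]
tool_rot: [-3.142, -0.0, 0.045]
force: [-3.8, 3.2, -1.7]
grip_width: 0.0169
finger_force: 79.0
```

```bash
python3 -m handwheel '[{"dx":-0.02,"dy":0.12,"dz":0,"wx":0,"wy":0,"wz":0,"claw":0},{"dx":-0.03,"dy":0.12,"dz":0,"wx":0,"wy":0,"wz":0,"claw":0},{"dx":-0.03,"dy":0.12,"dz":0,"wx":0,"wy":0,"wz":0,"claw":0},{"dx":-0.02,"dy":0.12,"dz":0,"wx":0,"wy":0,"wz":0,"claw":0}]'
```

```text
clock: 14.38
position: [0.6012, -0.0423, 0.1444]
tool_rot: [-3.142, -0.0, 0.045]
force: [-0.7, 3.5, -2.7]
grip_width: 0.0167
finger_force: 78.9
```

```bash
python3 -m handwheel '[{"dx":-0.01,"dy":0.11,"dz":0,"wx":0,"wy":0,"wz":0,"claw":0},{"dx":-0.02,"dy":0.12,"dz":0,"wx":0,"wy":0,"wz":0,"claw":0},{"dx":-0.02,"dy":0.12,"dz":0,"wx":0,"wy":0,"wz":0,"claw":0}]'
```

```text
clock: 14.75
position: [0.6006, -0.0457, 0.1443]
tool_rot: [-3.142, 0.0, 0.045]
force: [-2.1, 4.6, -1.1]
grip_width: 0.0172
finger_force: 78.9
```

```bash
python3 -m handwheel '[{"dx":-0.03,"dy":0.12,"dz":0,"wx":0,"wy":0,"wz":0,"claw":0},{"dx":-0.02,"dy":0.11,"dz":0,"wx":0,"wy":0,"wz":0,"claw":0},{"dx":-0.03,"dy":0.12,"dz":0,"wx":0,"wy":0,"wz":0,"claw":0}]'
```

```text
clock: 15.12
position: [0.6001, -0.0493, 0.1443]
tool_rot: [-3.142, -0.0, 0.045]
force: [-2.9, 4.3, -1.9]
grip_width: 0.0171
finger_force: 78.8
```

```bash
python3 -m handwheel '[{"dx":-0.04,"dy":0.11,"dz":0,"wx":0,"wy":0,"wz":0,"claw":0},{"dx":-0.03,"dy":0.12,"dz":0,"wx":0,"wy":0,"wz":0,"claw":0}]'
```

```text
clock: 15.38
position: [0.5995, -0.0516, 0.1443]
tool_rot: [-3.142, -0.0, 0.045]
force: [-2.1, 3.3, -1.6]
grip_width: 0.0167
finger_force: 78.7
```

```bash
python3 -m handwheel '[{"dx":-0.05,"dy":0.11,"dz":0,"wx":0,"wy":0,"wz":0,"claw":0},{"dx":-0.05,"dy":0.11,"dz":0,"wx":0,"wy":0,"wz":0,"claw":0},{"dx":-0.05,"dy":0.11,"dz":0,"wx":0,"wy":0,"wz":0,"claw":0}]'
```

```text
clock: 15.75
position: [0.5982, -0.055, 0.1443]
tool_rot: [-3.142, -0.0, 0.045]
force: [-1.1, 4.6, -2.2]
grip_width: 0.017
finger_force: 78.7
```

```bash
python3 -m handwheel '[{"dx":-0.05,"dy":0.11,"dz":0,"wx":0,"wy":0,"wz":0,"claw":0},{"dx":-0.05,"dy":0.11,"dz":0,"wx":0,"wy":0,"wz":0,"claw":0},{"dx":-0.05,"dy":0.11,"dz":0,"wx":0,"wy":0,"wz":0,"claw":0}]'
```

```text
clock: 16.12
position: [0.5968, -0.0584, 0.1443]
tool_rot: [3.142, -0.0, 0.045]
force: [-0.3, 4.8, -1.4]
grip_width: 0.0171
finger_force: 78.7
```

```bash
python3 -m handwheel '[{"dx":-0.06,"dy":0.1,"dz":0,"wx":0,"wy":0,"wz":0,"claw":0},{"dx":-0.06,"dy":0.11,"dz":0,"wx":0,"wy":0,"wz":0,"claw":0},{"dx":-0.06,"dy":0.1,"dz":0,"wx":0,"wy":0,"wz":0,"claw":0}]'
```

```text
clock: 16.5
position: [0.5952, -0.0616, 0.1443]
tool_rot: [-3.142, -0.0, 0.045]
force: [-1.4, 3.9, -1.7]
grip_width: 0.0172
finger_force: 78.7
```

```bash
python3 -m handwheel '[{"dx":-0.07,"dy":0.1,"dz":0,"wx":0,"wy":0,"wz":0,"claw":0},{"dx":-0.06,"dy":0.1,"dz":0,"wx":0,"wy":0,"wz":0,"claw":0},{"dx":-0.07,"dy":0.09,"dz":0,"wx":0,"wy":0,"wz":0,"claw":0}]'
```

```text
clock: 16.88
position: [0.5933, -0.0646, 0.1443]
tool_rot: [-3.142, -0.0, 0.045]
force: [-1.3, 4.3, -1.3]
grip_width: 0.0171
finger_force: 78.7
```

```bash
python3 -m handwheel '[{"dx":-0.08,"dy":0.1,"dz":0,"wx":0,"wy":0,"wz":0,"claw":0},{"dx":-0.07,"dy":0.09,"dz":0,"wx":0,"wy":0,"wz":0,"claw":0},{"dx":-0.08,"dy":0.09,"dz":0,"wx":0,"wy":0,"wz":0,"claw":0}]'
```

```text
clock: 17.25
position: [0.5911, -0.0674, 0.1443]
tool_rot: [-3.142, -0.0, 0.045]
force: [-0.2, 4.8, -1.6]
grip_width: 0.017
finger_force: 78.7
```

```bash
python3 -m handwheel '[{"dx":-0.08,"dy":0.09,"dz":0,"wx":0,"wy":0,"wz":0,"claw":0},{"dx":-0.08,"dy":0.09,"dz":0,"wx":0,"wy":0,"wz":0,"claw":0},{"dx":-0.09,"dy":0.08,"dz":0,"wx":0,"wy":0,"wz":0,"claw":0}]'
```

```text
clock: 17.62
position: [0.5887, -0.0701, 0.1443]
tool_rot: [-3.142, -0.0, 0.045]
force: [0.2, 3.9, -1.2]
grip_width: 0.0172
finger_force: 78.7
```

```bash
python3 -m handwheel '[{"dx":-0.08,"dy":0.08,"dz":0,"wx":0,"wy":0,"wz":0,"claw":0},{"dx":-0.09,"dy":0.08,"dz":0,"wx":0,"wy":0,"wz":0,"claw":0},{"dx":-0.09,"dy":0.08,"dz":0,"wx":0,"wy":0,"wz":0,"claw":0}]'
```

```text
clock: 18.0
position: [0.5866, -0.0719, 0.1443]
tool_rot: [-3.141, -0.001, 0.045]
force: [2.5, 7.7, -2.6]
grip_width: 0.0173
finger_force: 78.6
```

```bash
python3 -m handwheel '[{"dx":-0.1,"dy":0.08,"dz":0,"wx":0,"wy":0,"wz":0,"claw":0},{"dx":-0.09,"dy":0.07,"dz":0,"wx":0,"wy":0,"wz":0,"claw":0},{"dx":-0.1,"dy":0.07,"dz":0,"wx":0,"wy":0,"wz":0,"claw":0}]'
```

```text
clock: 18.38
position: [0.5841, -0.0738, 0.1444]
tool_rot: [-3.14, -0.002, 0.046]
force: [3.9, 10.0, -4.4]
grip_width: 0.0171
finger_force: 78.6
```

```bash
python3 -m handwheel '[{"dx":0,"dy":0,"dz":0,"wx":0,"wy":0,"wz":0,"claw":0}]'
python3 - <<'E'
from h import *
F=[]
for i in range(8):
    optics.grab_frame("top");o=monitor.observe();F.append(o["force"])
F=np.array(F);print(F.round(1).tolist(),F.mean(0),o["position"])
d=o["position"][:2]-np.array([.5567,-.0397]);a=np.arctan2(d[1],d[0]);print(np.degrees(a),np.hypot(*d),"tang",F.mean(0)[:2]@[np.sin(a),-np.cos(a)])
E
```

```text
clock: 18.5
position: [0.584, -0.0738, 0.1444]
tool_rot: [-3.14, -0.001, 0.045]
force: [2.9, 8.4, -3.8]
grip_width: 0.0171
finger_force: 78.5
[[3.5, 8.0, -3.2], [3.6, 8.9, -4.5], [3.4, 8.5, -3.8], [3.7, 9.4, -3.9], [4.1, 9.1, -3.2], [3.0, 9.3, -3.3], [3.2, 8.7, -2.5], [3.5, 9.1, -4.0]] [ 3.49013409  8.87883662 -3.55578987] [ 0.5840707  -0.07385087  0.14441955]
-51.28907215387249 0.04376570950763503 tang -8.27613942115851
```

```bash
python3 -m handwheel '[{"dx":-0.06,"dy":0.03,"dz":0,"wx":0,"wy":0,"wz":0,"claw":0},{"dx":-0.06,"dy":0.03,"dz":0,"wx":0,"wy":0,"wz":0,"claw":0}]'
python3 - <<'E'
from h import *
F=[]
for i in range(6):
    optics.grab_frame("top");o=monitor.observe();F.append(o["force"])
F=np.array(F);print(F.mean(0),o["position"])
d=o["position"][:2]-np.array([.5567,-.0397]);a=np.arctan2(d[1],d[0]);print(np.degrees(a),np.hypot(*d),"tang",F.mean(0)[:2]@[np.sin(a),-np.cos(a)])
E
```

```text
clock: 19.15
position: [0.5832, -0.0744, 0.1445]
tool_rot: [-3.14, -0.002, 0.046]
force: [5.7, 9.4, -4.7]
grip_width: 0.0174
finger_force: 78.5
[ 5.37555378  9.04573223 -4.02433052] [ 0.58316135 -0.07444983  0.14449641]
-52.711406992369994 0.043677840059831885 tang -9.756935047835723
```

```bash
python3 -m handwheel '[{"dx":0.08,"dy":-0.06,"dz":0,"wx":0,"wy":0,"wz":0,"claw":0},{"dx":0.08,"dy":-0.06,"dz":0,"wx":0,"wy":0,"wz":0,"claw":0},{"dx":0,"dy":0,"dz":0,"wx":0,"wy":0,"wz":0,"claw":0}]'
```

```text
clock: 19.82
position: [0.5839, -0.0744, 0.1444]
tool_rot: [3.141, -0.0, 0.045]
force: [1.1, 3.5, -1.5]
grip_width: 0.0175
finger_force: 79.1
```

```bash
python3 -m handwheel '[{"dx":0.03,"dy":-0.06,"dz":0,"wx":0,"wy":0,"wz":0,"claw":0},{"dx":0,"dy":0,"dz":0,"wx":0,"wy":0,"wz":0,"claw":0}]'; python3 -m handwheel '[{"dx":0,"dy":0,"dz":-1,"wx":0,"wy":0,"wz":0,"claw":0},{"dx":0,"dy":0,"dz":-1.5,"wx":0,"wy":0,"wz":0,"claw":0},{"dx":0,"dy":0,"dz":-3,"wx":0,"wy":0,"wz":0,"claw":0},{"dx":0,"dy":0,"dz":0,"wx":0,"wy":0,"wz":0,"claw":0}]'
```

```text
clock: 20.08
position: [0.584, -0.0742, 0.1443]
tool_rot: [3.141, 0.0, 0.044]
force: [0.5, -0.3, -1.3]
grip_width: 0.0174
finger_force: 79.1
clock: 20.58
position: [0.5851, -0.074, 0.2022]
tool_rot: [3.141, -0.004, 0.044]
force: [0.5, 0.9, -0.8]
grip_width: 0.0168
finger_force: 79.2
```

```bash
python3 -m handwheel '[{"dx":-1.2,"dy":-5.3,"dz":0,"wx":0,"wy":0,"wz":0,"claw":0},{"dx":-1.3,"dy":-5.5,"dz":0,"wx":0,"wy":0,"wz":0,"claw":0},{"dx":-1.3,"dy":-5.5,"dz":0,"wx":0,"wy":0,"wz":0,"claw":0},{"dx":-1.3,"dy":-5.5,"dz":0,"wx":0,"wy":0,"wz":0,"claw":0},{"dx":-1.2,"dy":-5.4,"dz":0,"wx":0,"wy":0,"wz":0,"claw":0},{"dx":-1.1,"dy":-5,"dz":0,"wx":0,"wy":0,"wz":0,"claw":0},{"dx":0,"dy":0,"dz":2,"wx":0,"wy":0,"wz":0,"claw":0},{"dx":0,"dy":0,"dz":2,"wx":0,"wy":0,"wz":0,"claw":0}]'; python3 -m handwheel '[{"dx":0,"dy":0,"dz":3,"wx":0,"wy":0,"wz":0,"claw":0},{"dx":0,"dy":0,"dz":0,"wx":0,"wy":0,"wz":0,"claw":0},{"dx":0,"dy":0,"dz":0,"wx":0,"wy":0,"wz":0,"claw":0}]'
python3 - <<'E'
from h import *
s=optics.grab_frame("scene");o=monitor.observe();p=o["position"];print(p,o["force"])
x0,y0=300,120
b=cv2.resize(s["frame"][y0:y0+110,x0:x0+120],None,fx=5,fy=5,interpolation=cv2.INTER_CUBIC)
for X in [(.4964,.244,.04),(p[0],p[1],p[2]-.0515)]:
    u,v=px(s,np.array(X));print((u-x0)*5,(v-y0)*5);cv2.circle(b,(int((u-x0)*5),int((v-y0)*5)),2,(0,0,255),-1)
cv2.imwrite("pics/c5.png",b)
E
```

```text
clock: 21.58
position: [0.4954, 0.2451, 0.1588]
tool_rot: [3.141, -0.0, 0.046]
force: [-0.1, -0.5, -2.5]
grip_width: 0.017
finger_force: 79.3
clock: 21.95
position: [0.4961, 0.2448, 0.1302]
tool_rot: [-3.141, -0.001, 0.045]
force: [0.6, 0.2, -1.0]
grip_width: 0.0171
finger_force: 79.1
[0.49623097 0.24486874 0.13045894] [-0.12134283  0.25118368 -0.67851465]
271.05746504341624 356.8723116634587
278.3628022101385 270.7816665221432
```

View pics/c5.png

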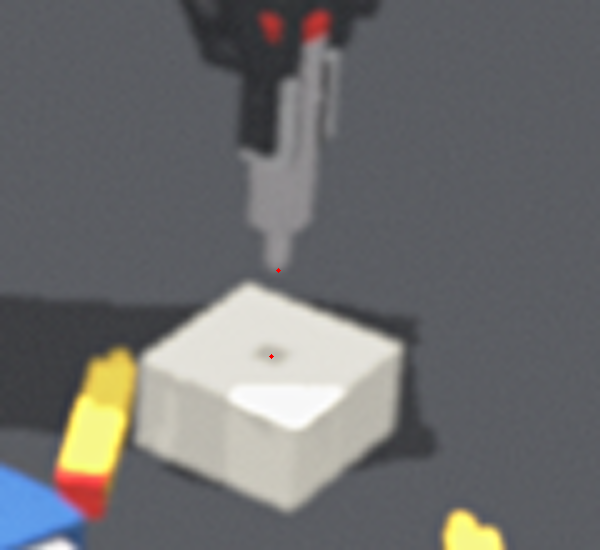

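The hole is at (270,353) where expected and the bar hangs upright above it. I lower it home.

```bash
python3 -m handwheel '[{"dx":0,"dy":0.05,"dz":2,"wx":0,"wy":0,"wz":0,"claw":0},{"dx":0,"dy":0,"dz":1.4,"wx":0,"wy":0,"wz":0,"claw":0},{"dx":0,"dy":0,"dz":0.6,"wx":0,"wy":0,"wz":0,"claw":0},{"dx":0,"dy":0,"dz":0.4,"wx":0,"wy":0,"wz":0,"claw":0}]'; python3 -m handwheel '[{"dx":0,"dy":0,"dz":0.5,"wx":0,"wy":0,"wz":0,"claw":0},{"dx":0,"dy":0,"dz":0.5,"wx":0,"wy":0,"wz":0,"claw":0},{"dx":0,"dy":0,"dz":0.3,"wx":0,"wy":0,"wz":0,"claw":0},{"dx":0,"dy":0,"dz":0,"wx":0,"wy":0,"wz":0,"claw":0}]'
```

```text
clock: 22.5
position: [0.4959, 0.2443, 0.0854]
tool_rot: [-3.141, -0.0, 0.045]
force: [0.6, 0.6, -0.8]
grip_width: 0.0169
finger_force: 79.2
clock: 23.0
position: [0.4957, 0.2441, 0.0721]
tool_rot: [3.141, 0.0, 0.045]
force: [0.5, 0.3, -1.3]
grip_width: 0.0169
finger_force: 79.2
```

```bash
python3 -m handwheel '[{"dx":0,"dy":0,"dz":0.05,"wx":0,"wy":0,"wz":0,"claw":0},{"dx":0,"dy":0,"dz":0,"wx":0,"wy":0,"wz":0,"claw":30},{"dx":0,"dy":0,"dz":0,"wx":0,"wy":0,"wz":0,"claw":60},{"dx":0,"dy":0,"dz":0,"wx":0,"wy":0,"wz":0,"claw":100},{"dx":0,"dy":0,"dz":0,"wx":0,"wy":0,"wz":0,"claw":100},{"dx":0,"dy":0,"dz":0,"wx":0,"wy":0,"wz":0,"claw":100},{"dx":0,"dy":0,"dz":0,"wx":0,"wy":0,"wz":0,"claw":100},{"dx":0,"dy":0,"dz":0,"wx":0,"wy":0,"wz":0,"claw":100}]' 20;  python3 -m handwheel '[{"dx":0,"dy":0,"dz":-2,"wx":0,"wy":0,"wz":0,"claw":100},{"dx":0,"dy":0,"dz":-4,"wx":0,"wy":0,"wz":0,"claw":100},{"dx":0,"dy":0,"dz":-4,"wx":0,"wy":0,"wz":0,"claw":100},{"dx":0,"dy":0,"dz":-3,"wx":0,"wy":0,"wz":0,"claw":100},{"dx":0,"dy":0,"dz":0,"wx":0,"wy":0,"wz":0,"claw":100},{"dx":0,"dy":0,"dz":0,"wx":0,"wy":0,"wz":0,"claw":100}]'
python3 - <<'E'
from h import *
s=optics.grab_frame("scene");o=monitor.observe();print(o["position"],o["force"],o["qd"].round(3))
x0,y0=210,110
cv2.imwrite("pics/c6.png",cv2.resize(s["frame"][y0:y0+190,x0:x0+230],None,fx=3,fy=3,interpolation=cv2.INTER_CUBIC))
for z in(0.04,.126):print(((np.array(px(s,np.array([.496,.2447,z])))-(x0,y0))*3))
E
```

```text
clock: 24.0
position: [0.4958, 0.2442, 0.0718]
tool_rot: [-3.142, -0.0, 0.045]
force: [-0.7, 1.2, 0.3]
grip_width: 0.0855
finger_force: 0.0
clock: 24.75
position: [0.4955, 0.244, 0.2013]
tool_rot: [3.141, 0.001, 0.045]
force: [0.6, 0.5, -0.3]
grip_width: 0.0853
finger_force: 0.0
[0.49536733 0.24389977 0.20090035] [-0.05183926  0.33196307 -0.24735423] [-0.001  0.007  0.001 -0.003 -0.002  0.002 -0.003]
[432.79276205 243.48592941]
[441.37725817 127.68826838]
```

View pics/c6.png

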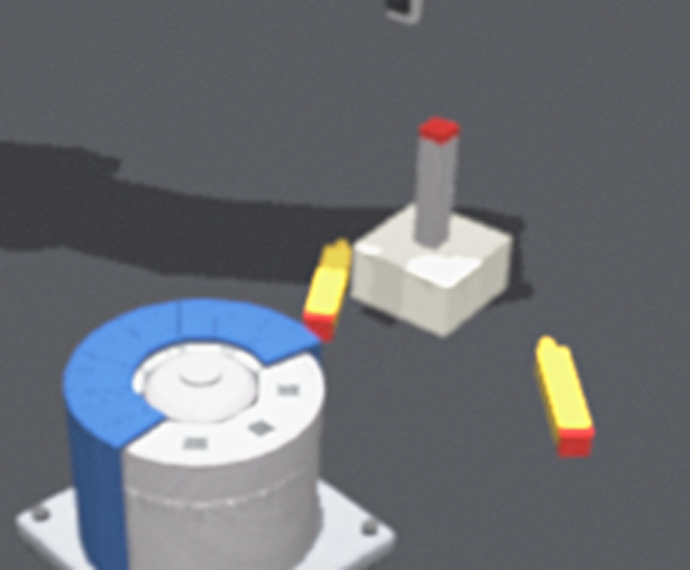

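The bar stands upright and fully home: its red top is at (439,130) against a predicted (441,128). The gripper is clear above it, so I hand in.

```bash
python3 -c "
from workcell import job_done
print(job_done())"
```

```text
the job is handed in; nothing more can be done
None
```

I screwed the collar about 182 degrees clockwise using two sockets, stopped at about 9.8 N of sideways push at the bar (estimated from the wrist force), put the bar back upright and fully home in its stand, never went near the jar, amber bottle or tray, and handed the job in at about 25 s; no verdict came back.

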